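# Close the board test jig

## Robot

A 7-joint arm with a two-finger parallel gripper is mounted at the origin on a cart in front of the work surface, level with it; the furniture and walls round the work are solid. World frame = base frame: x ahead of the robot, y to its left, z up, the work surface at z = 0. Lengths are in m, angles in degrees, forces in N, time in s.
With the tool pointing down it reaches from about 0.425 to 0.925 m from the base axis. Payload 6.8 kg.
Tool frame: the origin (TCP) lies at the very end of the fingers, on their centre line; the grasp point (between the pads) lies 19 mm behind it; z points along the fingers, y is the line along which they close (so a half turn about z gives the same grasp; the last joint's range is limited). The gripper opens to 85 mm and grips with 20 to 120 N. Pads are 22 mm wide; open, the fingers measure 114 mm over their backs; the gripper's body (76 mm by 85 mm) begins 54 mm behind the grasp point. The pads swing forward as they close: fully open they stand 13 mm farther back than shut.
Start: joints at [-73.001, 27.33, 1.283, 89.118, -0.659, 63.558, -4.761], TCP at [0.266, 0.62, 0.231] pointing down, gripper open.
Joint ranges: [-169.35, 169.35], [-19.33, 120.38], [-80.79, 83.38], [13.8, 139.57], [-78.32, 258.32], [9.67, 109.79], [-169.56, 169.56]. Speed limits (degrees/s): [136.94, 136.94, 180, 180, 180, 180, 180].

## Interface

Orientations are given as a 3x3 rotation matrix whose columns are the frame's x, y, z axes.
In Python, from cell import sensors, optics, r, finder gives the robot as it stands.
- The arm moves only by the tool arm_command, never from a script. Its argument "plan" is a list that holds one entry, the list of rows, each a list of 7 numbers: the shift along the tool's x, y, z as a fraction of full scale, then the turn, a rotation vector about the tool's x, y, z as a fraction of full scale, then the opening, from 0 (shut) to 1 (fully open). In form: [[[dx, dy, dz, ax, ay, az, jaw], ...]]. A call has 1 to 5 rows; each row is the pose to reach, as a shift and turn from the pose commanded when the call began, along the tool's axes at that moment, turning the shorter way round; what a row does not reach only later rows make up. Full scale, the value 1, is 0.15 m for a shift and 180 degrees for a turn. A row lasts 1/8 s, in which the tool goes at most 62.5 mm and 10.7 degrees, less where a joint would pass 70% of its speed; a pose out of reach is approached as far as the arm can. A call with a number of a shift or a turn outside -1 to 1 is refused whole. A call with a gripper value outside its range is refused whole. The fingers move at their own pace and stop on an object; "force" is the grip in N (left out, the last holds). Time passes only in rows, so rows that repeat a pose let the fingers close. It gives the time, the measured TCP pose, the force, the opening and the grip force at its end, in the units of the state.
- sensors.read_state(): the state, without advancing time (a new reading comes with each control period).
- optics.snapshot(name): name is "scene" or "side" or "wrist"; returns the picture (420x560x3 uint8, blue, green, red); there is no depth.
- optics.camera_info(name): a dict with "intrinsics" (3x3 intrinsics, pixels), "dist_coeffs" ([k1, k2, p1, p2, k3] as OpenCV has them; the pictures are not rectified), "view" (4x4, takes a point from world to camera coordinates). Camera axes: x right, y down, z forward; pixel columns grow to the right and rows downward; lengths in m; the calibration is good to about 2 mm. A picture is of the moment at which its call begins: read the wrist's pose just before it. camera_info takes no time and is no camera call; for the wrist camera it gives the pose at the moment of the call.
- r.sign_off(): hands the job in; it is judged then, once.
Trained networks look in the newest picture that a camera, given by its name, has taken for a name from the list of things; names that differ only in an ending like _2 or _b are one class to them, and where a whole thing is asked for, a point or a joint stands for the part that bears it (a point fixed in the world has none). Each returns a list of dicts, best first, with "p" (0 to 1); they miss things now and then, are a little off and sometimes report something else, mostly with a low value. They report only what shows in the picture. A call takes as long as a camera call.
- finder.regions_of(camera, target): "region" (420x560 bool, what is visible of it) and "box" ([centre column, centre row, width, height] in pixels, round what is visible of it).
- finder.mark_of(camera, target): "xy" ([column, row] in pixels: a listed point, or the origin of a listed thing).
The state is a dict: "clock": time; "joint_positions": joint angles; "qd": joint speeds; "effort": joint torques, N m; "ee_pos": TCP position; "orientation": TCP orientation; "force": force on the tool from outside, world axes, zero at the start; "torque": the same for the moment, N m; "grip_width": finger opening in m; "gripper_force": force on a finger pad.
Only numpy, scipy, OpenCV 4.12 (cv2) and the standard library are available. Lean on these libraries where they do the work, as an engineer would, in place of code of your own. Each camera call takes 0.05 s, during which the arm holds its last target. There are 200 camera calls.

## Task

Get the board test jig ready for a test run: push the pulled-out tray with the circuit board fully home into the jig, then swing the lid over and press it down until its spring latch snaps over the keeper bar and holds it shut. The lid must still be standing open while the tray goes in. Do it all by pushing with the fingertips: do not touch the circuit boards, do not lift or shove the jig about, and leave the pliers, the tin, the screwdriver and the spare board where they lie.

Things in the scene. Friction and masses are not known exactly. Their poses are not given: they have to be found in the camera images.
- jig: Board test jig, a grey box with bare-aluminium lid and tray front, loose on rubber feet on the bench, 4 kg (slides at 20 to 35 N). Base 96 mm deep (own x, -48 to 48), 150 wide (y, -75 to 75), 62 high. Origin: centre of its underside; x points from its front to its rear (the tray goes in along +x), y to its left (latch side), z up. A 90 mm channel, open in front and above, takes the tray.
- tray (a joint): Travel of the tray along the jig's +x, m: 0 = pulled out 50 mm (as it starts), 0.050 = fully home, front panel flat against the front of the base. Slides with 1 to 2 N and stays where it is left.
- tray_front (a point): Centre of the outer face of the tray's aluminium front panel, 40 mm above the bench; moves with the tray. The panel faces the jig's -x, is 104 mm wide (y) and 6 thick, reaches from 21 to 58 mm above the bench and has a black band. Behind it is the black tray pan with the board, 84 mm wide, walls up to 38 mm above the bench.
- lid (a joint): Lid angle about its hinge on the jig's right (-y) side, rad: 0 = shut flat, grows as it opens, 1.57 = upright; starts between 1.45 and 1.75 and stays there. Let go below about 1.1 it is raised again to about 1.2 by a lift spring (2 N at the edge when nearly shut) unless the latch has caught it; then it rests at about 0.015.
- lid_hinge (a point): Middle of the lid's hinge axis, at x = 0, y = -70 mm, z = 65 mm in the jig's frame; the axis runs along the jig's x. Four posts stand 28 mm out of the lid's inner face and come down round the board's parts, 2 mm above the board, when the tray is home; with the tray out they foul it.
- lid_edge (a point): Middle of the lid's free edge, on its outer face (upper face when shut; faces away from the jig when open), 145 mm from the hinge axis. The lid is an aluminium frame with a clear window, 96 mm along the hinge, 141 mm from hinge to edge, 6 mm thick, centred on the hinge plane. Shut, its upper face lies 68 mm above the bench.
- latch (a joint): Spring hook on the jig's left side, rad: 0 = upright (sprung home), grows as it is pushed outward. The 6 mm keeper bar at the middle of the lid's free edge, 151 mm from the hinge, pushes the hook aside on its way down (to about 0.13, from lid angle 0.11 on); the hook then snaps back over it. Takes about 8 N on the lid 120 mm from its hinge.
- latch_nose (a point): Tip of the latch hook's nose, at x = 0, y = 78 mm, z = 70.5 mm in the jig's frame. The hook with its thumb tab is 18 mm wide and reaches 95 mm above the bench.
- board: The circuit board to be tested, green, 50 x 75 x 14 mm, lying loose in the tray with 1 mm of play. Origin: centre of its underside, 30 mm above the bench; x as the jig's x (50 mm). Not to be touched.
- spare_board: A second board of the same kind, 50 x 75 x 14 mm, lying on the bench. Not to be touched. Origin: centre of its underside.
- pliers: Grey long-nose pliers, 29 x 137 x 12 mm, lying on the bench, to be left alone. Origin: centre of the underside, length along its y.
- flux_tin: Round flux tin, 51 mm across, 22 mm high, to be left alone. Origin: centre of its underside.
- screwdriver: Screwdriver with amber handle, 22 x 158 x 23 mm, lying on the bench, to be left alone. Origin: centre of the underside, length along its y.

How it is judged:
By the outcome, as a careful person would: the job done as asked, in the order asked, and still so for the second after the job is handed in, with the robot touching nothing.
It also fails if it takes over 51 s, if anything falls off the work surface, if the arm or the gripper's body presses on something with over 40 N, if the wrist force passes 120 N, or if a joint passes its speed limit or range.

## Working session

There is one attempt and no reset: what is moved stays moved. The work goes in short steps, Python scripts to look and compute and a tool call to move; the robot and the scene stay as the last step left them, time stands still between calls to the robot, and variables do not carry over. Pictures are saved under pics/ and viewed, at most 10 in all, crops included, and the job is handed in when it is done.

Besides the shell and the picture viewer there is one more tool, called after "Call:" as name(argument=value, ...), one argument or row to a line, values as JSON. arm_command: Moves the arm, as the interface text tells. Shift numbers are shares of 0.15 m and turn numbers shares of 180 degrees, none past 1 either way. Its arguments: {"type":"object","properties":{"plan":{"type":"array"},"force":{"type":"number"}},"required":["plan"]}

```bash
mkdir -p pics; ls
cat > h.py <<'E'
import numpy as np, cv2
from cell import sensors, optics, r, finder
def ray(info,uv):
    K=np.array(info["intrinsics"],float);d=np.array(info["dist_coeffs"],float);V=np.array(info["view"],float)
    p=cv2.undistortPoints(np.array([[uv]],float),K,d)[0,0]
    R=V[:3,:3];c=-R.T@V[:3,3];v=R.T@np.array([p[0],p[1],1]);return c,v/np.linalg.norm(v)
def atz(info,uv,z):
    c,v=ray(info,uv);return c+v*(z-c[2])/v[2]
def proj(info,P):
    V=np.array(info["view"],float)
    return cv2.projectPoints(np.atleast_2d(P).astype(float),cv2.Rodrigues(V[:3,:3])[0],V[:3,3],np.array(info["intrinsics"],float),np.array(info["dist_coeffs"],float))[0][:,0]
def tri(rs):
    A=np.zeros((3,3));b=np.zeros(3)
    for c,v in rs:
        M=np.eye(3)-np.outer(v,v);A+=M;b+=M@c
    return np.linalg.solve(A,b)
E
cat > m1.py <<'E'
from h import *
np.set_printoptions(precision=3,suppress=True)
ims=[]
for n in ["scene","side"]:
    im=optics.snapshot(n);ims.append(im);i=optics.camera_info(n);c,v=ray(i,[280,210]);print(n,c,v)
    for t in ["tray_front","lid_hinge","lid_edge","latch_nose","jig","board","spare_board","pliers","flux_tin","screwdriver"]:
        print(n,t,[(np.round(d["xy"],1).tolist(),round(d["p"],2)) for d in finder.mark_of(n,t)[:2]])
    cv2.imwrite(f"pics/{n}1.png",im)
s=sensors.read_state();print(s["clock"],s["ee_pos"],np.array(s["orientation"]))
E
python3 m1.py
```

```text
pics
scene [-0.467  0.498  0.538] [ 0.778 -0.5   -0.381]
scene tray_front [([252.1, 230.2], 0.96)]
scene lid_hinge [([278.2, 213.6], 0.58)]
scene lid_edge [([285.2, 162.3], 0.71)]
scene latch_nose [([226.5, 208.6], 0.55)]
scene jig [([253.4, 234.4], 0.95)]
scene board []
scene spare_board [([169.5, 254.9], 0.88)]
scene pliers [([208.0, 266.9], 0.49)]
scene flux_tin [([195.9, 240.2], 0.59)]
scene screwdriver [([285.5, 164.7], 0.58)]
side [-0.294 -0.409  0.701] [ 0.73   0.317 -0.606]
side tray_front [([246.0, 219.2], 0.79)]
side lid_hinge [([295.7, 208.9], 0.87)]
side lid_edge [([298.5, 159.2], 0.62), ([293.8, 207.7], 0.37)]
side latch_nose [([263.5, 184.5], 0.63)]
side jig [([281.4, 216.0], 0.71), ([408.5, 289.1], 0.32)]
side board [([258.4, 216.8], 0.7)]
side spare_board [([186.8, 203.2], 0.86)]
side pliers [([187.5, 226.4], 0.54)]
side flux_tin [([227.9, 191.4], 0.81)]
side screwdriver [([407.2, 288.5], 0.64)]
1.1 [0.266 0.62  0.231] [[-0.919  0.394 -0.   ]
 [ 0.394  0.919  0.   ]
 [ 0.    -0.    -1.   ]]
```

View pictures.

```bash
cat > m2.py <<'E'
from h import *
np.set_printoptions(precision=3,suppress=True)
A=optics.camera_info("scene");B=optics.camera_info("side")
for t,a,b in [("tray_front",[252.1,230.2],[246,219.2]),("hinge",[278.2,213.6],[295.7,208.9]),("edge",[285.2,162.3],[298.5,159.2]),("nose",[226.5,208.6],[263.5,184.5]),("jig",[253.4,234.4],[281.4,216]),("spare",[169.5,254.9],[186.8,203.2]),("pliers",[208,266.9],[187.5,226.4]),("tin",[195.9,240.2],[227.9,191.4])]:
    P=tri([ray(A,a),ray(B,b)]);print(t,P,proj(A,P)[0]-a,proj(B,P)[0]-b)
print(atz(B,[407.2,288.5],0.01))
a=cv2.imread("pics/scene1.png")[120:320,120:400];b=cv2.imread("pics/side1.png")[110:310,120:400]
cv2.imwrite("pics/s1.png",cv2.resize(a,None,fx=2.8,fy=2.8,interpolation=2));cv2.imwrite("pics/s2.png",cv2.resize(b,None,fx=2.8,fy=2.8,interpolation=2))
E
python3 m2.py
```

```text
tray_front [0.439 0.002 0.046] [0.963 1.665] [-0.111 -2.133]
hinge [ 0.492 -0.111  0.06 ] [-0.363 -0.659] [0.038 0.906]
edge [ 0.478 -0.124  0.217] [0.217 0.463] [-0.051 -0.649]
nose [0.576 0.014 0.062] [1.072 2.028] [-0.205 -2.528]
jig [ 0.538 -0.052 -0.014] [-0.483 -0.863] [0.04  1.123]
spare [ 0.499  0.222 -0.002] [0.917 1.665] [-0.127 -1.792]
pliers [0.399 0.156 0.   ] [-0.319 -0.561] [0.018 0.632]
tin [0.568 0.125 0.001] [-1.156 -2.264] [0.125 2.582]
[ 0.372 -0.412  0.01 ]
```

View pics/scene1.png

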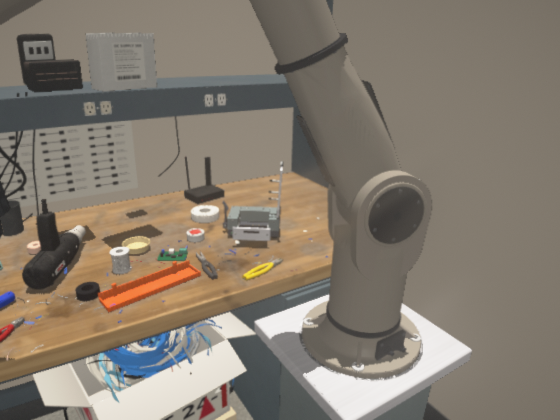

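View pics/side1.png

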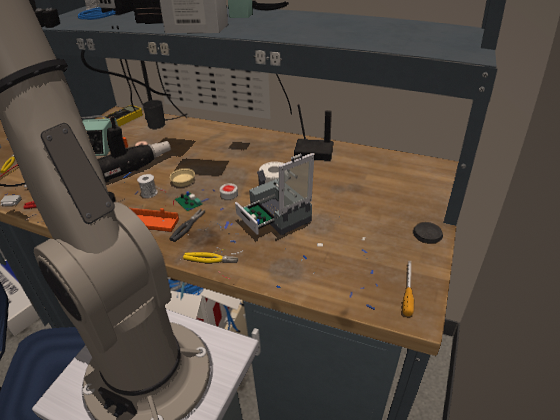

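```bash
cat >> h.py <<'E'
from scipy.optimize import least_squares
def pts(q,tray=0.0):
    x,y,t,l=q;R=np.array([[np.cos(t),-np.sin(t),0],[np.sin(t),np.cos(t),0],[0,0,1]])
    # lid_edge: on outer face (+3 mm normal), 145 mm from hinge
    e=[0,-.07+.145*np.cos(l)-.003*np.sin(l),.065+.145*np.sin(l)+.003*np.cos(l)]
    J={"tray_front":[-.104+tray,0,.04],"lid_hinge":[0,-.07,.065],"lid_edge":e,"latch_nose":[0,.078,.0705],"jig":[0,0,0],"board":[-.05+tray,0,.03]}
    return {k:R@np.array(v)+[x,y,0] for k,v in J.items()}
def fit(obs,tray=0.0,q0=(.525,-.056,-.59,1.55)):
    # obs: list of (info,name,uv)
    def f(q):
        P=pts(q,tray);return np.concatenate([proj(i,P[n])[0]-uv for i,n,uv in obs])
    s=least_squares(f,q0,loss="soft_l1",f_scale=2);return s.x,f(s.x).reshape(-1,2)
E
cat > m3.py <<'E'
from h import *
np.set_printoptions(precision=3,suppress=True)
A=optics.camera_info("scene");B=optics.camera_info("side")
o=[(A,"tray_front",[252.1,230.2]),(B,"tray_front",[246,219.2]),(A,"lid_hinge",[278.2,213.6]),(B,"lid_hinge",[295.7,208.9]),(A,"lid_edge",[285.2,162.3]),(B,"lid_edge",[298.5,159.2]),(A,"latch_nose",[226.5,208.6]),(B,"latch_nose",[263.5,184.5]),(A,"jig",[253.4,234.4]),(B,"jig",[281.4,216.0]),(B,"board",[258.4,216.8])]
q,res=fit(o);print(q,np.degrees(q[2]));print(res)
for k,v in pts(q).items(): print(k,v)
W=optics.camera_info("wrist");V=np.array(W["view"]);print(V[:3,:3],-V[:3,:3].T@V[:3,3])
print(W["intrinsics"])
E
python3 m3.py
```

```text
[ 0.526 -0.052 -0.563  1.645] -32.251803488140965
[[ 0.631  3.708]
 [-0.648 -0.321]
 [ 0.194 -1.952]
 [-0.312 -0.115]
 [-0.903  2.63 ]
 [-0.006  1.237]
 [ 2.19   0.259]
 [-1.53  -3.63 ]
 [ 1.486 -3.506]
 [-1.713 -0.313]
 [ 5.099 -2.918]]
tray_front [0.438 0.004 0.04 ]
lid_hinge [ 0.489 -0.111  0.065]
lid_edge [ 0.482 -0.123  0.209]
latch_nose [0.568 0.014 0.07 ]
jig [ 0.526 -0.052  0.   ]
board [ 0.484 -0.025  0.03 ]
[[ 0.394  0.919  0.   ]
 [ 0.887 -0.381  0.26 ]
 [ 0.239 -0.102 -0.966]] [0.207 0.646 0.374]
[[300.626   0.    284.128]
 [  0.    300.626 206.772]
 [  0.      0.      1.   ]]
```

View pics/s2.png

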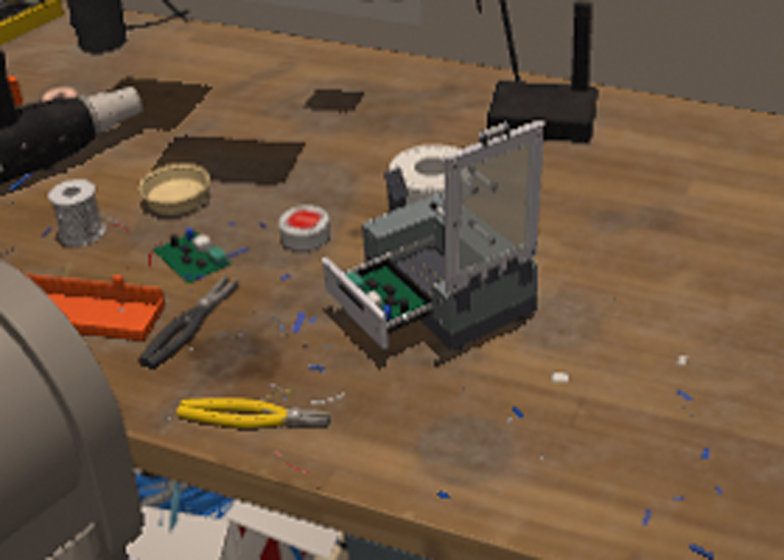

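Call:
arm_command(
  plan=[
    [[-0.4,-0.5,0,0,0,0.02,0],[-0.8,-1,0,0,0,0.05,0],[-0.8,-1,0,0,0,0.05,0],[-0.8,-1,0,0,0,0.05,0]],
  ],
)

```text
clock: 1.6
ee_pos: [0.3193, 0.4304, 0.2315]
orientation: [[-0.843, 0.538, 0.001], [0.538, 0.843, -0.002], [-0.001, -0.001, -1.0]]
force: [-0.1, 0.9, 0.4]
grip_width: 0.0126
gripper_force: 0.0
```

Call:
arm_command(
  plan=[
    [[-0.35,-0.32,0,0,0,0,0],[-0.7,-0.65,0,0,0,0,0],[-1,-0.95,0,0,0,0,0],[-1,-0.95,0,0,0,0,0]],
  ],
)

```text
clock: 2.1
ee_pos: [0.3689, 0.2318, 0.2316]
orientation: [[-0.844, 0.536, 0.0], [0.536, 0.844, 0.0], [-0.0, 0.0, -1.0]]
force: [0.7, 0.7, -0.6]
grip_width: 0.0001
gripper_force: 0.0
```

Call:
arm_command(
  plan=[
    [[-0.35,-0.32,0.05,0,0,0,0],[-0.7,-0.65,0.1,0,0,0,0],[-0.9,-0.9,0.2,0,0,0,0],[-0.9,-0.9,0.2,0,0,0,0],[-0.9,-0.9,0.2,0,0,0,0]],
  ],
)

```text
clock: 2.72
ee_pos: [0.4109, 0.0492, 0.2015]
orientation: [[-0.846, 0.533, 0.001], [0.533, 0.846, 0.0], [-0.0, 0.001, -1.0]]
force: [-0.6, 1.0, -0.4]
grip_width: -0.0001
gripper_force: 0.0
```

```bash
cat > m4.py <<'E'
from h import *
import sys,pickle
np.set_printoptions(precision=3,suppress=True)
i=optics.camera_info("wrist");im=optics.snapshot("wrist");cv2.imwrite("pics/"+sys.argv[1]+".png",im)
s=sensors.read_state();print(s["clock"],s["ee_pos"],s["joint_positions"])
o=[]
for t in ["tray_front","lid_hinge","lid_edge","latch_nose","jig","board"]:
    m=finder.mark_of("wrist",t)
    if m and m[0]["p"]>.4: o.append((i,t,m[0]["xy"]));print(t,np.round(m[0]["xy"],1),round(m[0]["p"],2))
q,res=fit(o,float(sys.argv[2]));print(q,np.degrees(q[2]));print(res)
for k,v in pts(q,float(sys.argv[2])).items(): print(k,v)
E
python3 m4.py w1 0
```

```text
2.775 [0.411 0.05  0.202] [-37.011   3.82   22.673 125.877  -1.93   50.568  44.734]
lid_hinge [200.1 332.9] 0.77
board [266.  262.2] 0.86
[ 0.519 -0.041 -0.448  1.55 ] -25.670417826728528
[[ 2.666 -4.337]
 [-3.126  3.226]]
tray_front [0.426 0.004 0.04 ]
lid_hinge [ 0.489 -0.104  0.065]
lid_edge [ 0.489 -0.104  0.21 ]
latch_nose [0.553 0.029 0.07 ]
jig [ 0.519 -0.041  0.   ]
board [ 0.474 -0.019  0.03 ]
```

View pics/w1.png

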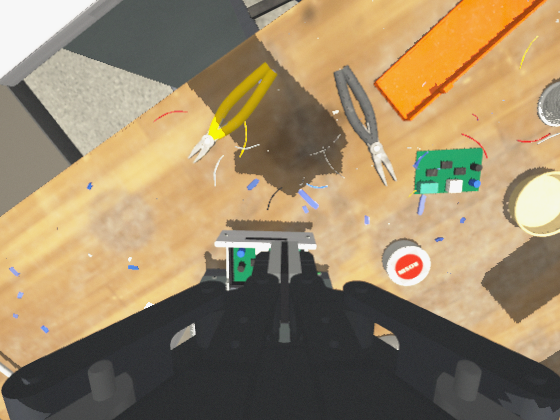

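```bash
cat > m5.py <<'E'
from h import *
np.set_printoptions(precision=4,suppress=True)
i=optics.camera_info("wrist");im=cv2.imread("pics/w1.png")
for c in (222,266,312): print(c,[tuple(im[r,c]) for r in range(224,256,2)])
a,b=atz(i,[216,232.5],.058),atz(i,[316,233.5],.058);print(a,b,np.linalg.norm(b-a),np.degrees(np.arctan2(*(b-a)[:2])))
cv2.imwrite("pics/w1c.png",cv2.resize(im[200:300,190:340],None,fx=5,fy=5,interpolation=0))
E
python3 m5.py
```

```text
222 [(np.uint8(129), np.uint8(187), np.uint8(225)), (np.uint8(130), np.uint8(182), np.uint8(222)), (np.uint8(131), np.uint8(184), np.uint8(222)), (np.uint8(140), np.uint8(161), np.uint8(179)), (np.uint8(147), np.uint8(149), np.uint8(151)), (np.uint8(147), np.uint8(150), np.uint8(151)), (np.uint8(150), np.uint8(151), np.uint8(153)), (np.uint8(150), np.uint8(151), np.uint8(153)), (np.uint8(150), np.uint8(151), np.uint8(154)), (np.uint8(247), np.uint8(247), np.uint8(247)), (np.uint8(247), np.uint8(247), np.uint8(247)), (np.uint8(242), np.uint8(245), np.uint8(246)), (np.uint8(141), np.uint8(181), np.uint8(215)), (np.uint8(137), np.uint8(181), np.uint8(215)), (np.uint8(139), np.uint8(184), np.uint8(217)), (np.uint8(147), np.uint8(191), np.uint8(221))]
266 [(np.uint8(72), np.uint8(98), np.uint8(121)), (np.uint8(69), np.uint8(98), np.uint8(122)), (np.uint8(71), np.uint8(100), np.uint8(124)), (np.uint8(73), np.uint8(104), np.uint8(128)), (np.uint8(146), np.uint8(149), np.uint8(151)), (np.uint8(148), np.uint8(148), np.uint8(150)), (np.uint8(149), np.uint8(149), np.uint8(152)), (np.uint8(60), 
[... 540 characters left out ...]
), (np.uint8(138), np.uint8(178), np.uint8(213)), (np.uint8(146), np.uint8(173), np.uint8(192)), (np.uint8(145), np.uint8(149), np.uint8(154)), (np.uint8(146), np.uint8(149), np.uint8(150)), (np.uint8(147), np.uint8(151), np.uint8(151)), (np.uint8(147), np.uint8(149), np.uint8(149)), (np.uint8(149), np.uint8(150), np.uint8(150)), (np.uint8(241), np.uint8(242), np.uint8(243)), (np.uint8(247), np.uint8(247), np.uint8(247)), (np.uint8(247), np.uint8(247), np.uint8(247)), (np.uint8(144), np.uint8(187), np.uint8(219)), (np.uint8(143), np.uint8(183), np.uint8(217)), (np.uint8(104), np.uint8(128), np.uint8(148))]
[ 0.4079 -0.0298  0.058 ] [0.4625 0.0552 0.058 ] 0.1010375441956243 32.723486436633095
```

View pics/w1c.png

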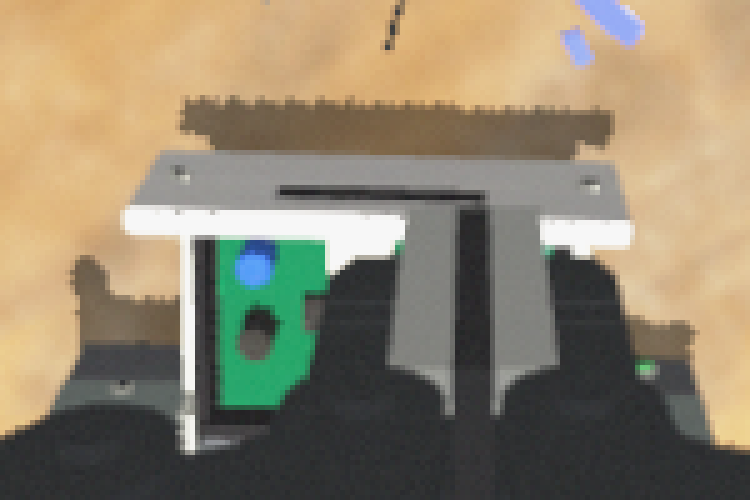

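```bash
cat > m5.py <<'E'
from h import *
np.set_printoptions(precision=4,suppress=True)
i=optics.camera_info("wrist")
a,b=atz(i,[214.3,241.2],.058),atz(i,[316.4,243.4],.058);print(a,b,np.linalg.norm(b-a))
t=-np.arctan2(*(b-a)[:2]);m=(a+b)/2;X=np.array([np.cos(t),np.sin(t)]);print("yaw",np.degrees(t),"mid",m,"jig",m[:2]+.104*X,X)
s=sensors.read_state();R=np.array(s["orientation"]);print("panel in tool",R.T@(m-s["ee_pos"]),"jigaxes in tool",R.T@np.r_[X,0])
E
python3 m5.py
```

```text
[ 0.4147 -0.0368  0.058 ] [0.472  0.0501 0.058 ] 0.10405665271201768
yaw -33.435539987184875 mid [0.4433 0.0066 0.058 ] jig [ 0.5301 -0.0507] [ 0.8345 -0.551 ]
panel in tool [-0.0506 -0.0189  0.1434] jigaxes in tool [-0.9997 -0.0235  0.0001]
```

Call:
arm_command(
  plan=[
    [[-0.1,-0.05,0.3,0,0,0.0075,0],[-0.13,-0.05,0.6,0,0,0.0075,0],[-0.13,-0.05,0.9,0,0,0.0075,0],[-0.13,-0.05,1,0,0,0.0075,0],[-0.13,-0.05,1,0,0,0.0075,0]],
  ],
)

```text
clock: 3.7
ee_pos: [0.4222, 0.032, 0.0504]
orientation: [[-0.834, 0.552, -0.003], [0.552, 0.834, -0.001], [0.002, -0.002, -1.0]]
force: [0.8, -0.5, 0.3]
grip_width: 0.0001
gripper_force: 0.0
```

Call:
arm_command(
  plan=[
    [[0,0,0.08,0,0,0,0],[-0.05,0,0.08,0,0,0,0],[-0.08,0,0.08,0,0,0,0],[-0.1,0,0.08,0,0,0,0]],
  ],
)

```text
clock: 4.2
ee_pos: [0.4362, 0.0234, 0.0397]
orientation: [[-0.833, 0.553, 0.001], [0.553, 0.833, 0.0], [-0.001, 0.001, -1.0]]
force: [-0.7, 0.0, 0.6]
grip_width: 0.0002
gripper_force: 0.0
```

Call:
arm_command(
  plan=[
    [[-0.06,0,0,0,0,0,0],[-0.12,0,0,0,0,0,0],[-0.19,0,0,0,0,0,0],[-0.26,0,0,0,0,0,0],[-0.3,0,0,0,0,0,0]],
  ],
)

```text
clock: 4.82
ee_pos: [0.4735, -0.0019, 0.0392]
orientation: [[-0.833, 0.553, 0.0], [0.553, 0.833, -0.0], [-0.0, -0.0, -1.0]]
force: [-1.0, 0.6, 1.0]
grip_width: -0.0002
gripper_force: 0.7
```

Call:
arm_command(
  plan=[
    [[-0.015,0,0,0,0,0,0],[-0.03,0,0,0,0,0,0],[-0.04,0,0,0,0,0,0],[-0.04,0,0,0,0,0,0]],
  ],
)

```text
clock: 5.32
ee_pos: [0.4779, -0.0046, 0.0393]
orientation: [[-0.833, 0.553, 0.0], [0.553, 0.833, -0.0], [-0.0, 0.0, -1.0]]
force: [-0.8, -0.8, 0.3]
grip_width: 0.0001
gripper_force: 0.3
```

Call:
arm_command(
  plan=[
    [[-0.01,0,0,0,0,0,0],[-0.015,0,0,0,0,0,0],[-0.02,0,0,0,0,0,0],[-0.02,0,0,0,0,0,0]],
  ],
)

```text
clock: 5.82
ee_pos: [0.4805, -0.0063, 0.0393]
orientation: [[-0.833, 0.553, 0.0], [0.553, 0.833, -0.0], [-0.0, 0.0, -1.0]]
force: [-0.8, -0.1, 0.2]
grip_width: -0.0002
gripper_force: 0.4
```

Call:
arm_command(
  plan=[
    [[-0.007,0,0,0,0,0,0],[-0.013,0,0,0,0,0,0],[-0.013,0,0,0,0,0,0]],
  ],
)

```text
clock: 6.2
ee_pos: [0.4805, -0.0063, 0.0391]
orientation: [[-0.834, 0.552, -0.003], [0.552, 0.834, 0.001], [0.003, -0.001, -1.0]]
force: [-6.1, 3.0, 5.1]
grip_width: -0.0001
gripper_force: 3.3
```

Call:
arm_command(
  plan=[
    [[0.1,0,0,0,0,0,0],[0.2,0,-0.2,0,0,0,0],[0.2,0,-0.6,0,0,0,0],[0.2,0,-1,0,0,0,0],[0.2,0,-1,0,0,0,0]],
  ],
)

```text
clock: 6.82
ee_pos: [0.4601, 0.01, 0.1936]
orientation: [[-0.833, 0.552, 0.01], [0.552, 0.834, 0.003], [-0.007, 0.008, -1.0]]
force: [0.6, 1.3, -0.1]
grip_width: 0.0004
gripper_force: 0.0
```

Call:
arm_command(
  plan=[
    [[0,0,-0.2,0,0,0,0],[0,-0.2,-0.5,0,0,0,0],[0,-0.5,-0.5,0,0,0,0],[0,-0.9,-0.5,0,0,0,0],[0,-0.95,-0.5,0,0,0,0]],
  ],
)

```text
clock: 7.45
ee_pos: [0.3756, -0.1118, 0.2633]
orientation: [[-0.831, 0.557, -0.001], [0.557, 0.831, 0.001], [0.001, 0.001, -1.0]]
force: [0.7, 0.3, 0.2]
grip_width: -0.0
gripper_force: 0.0
```

```bash
cat > m6.py <<'E'
from h import *
np.set_printoptions(precision=3,suppress=True)
o=[];ims=[]
for n in ["scene","side","wrist"]:
    i=optics.camera_info(n);im=optics.snapshot(n);ims.append(im)
    for t in ["tray_front","lid_hinge","lid_edge","latch_nose","jig"]:
        m=finder.mark_of(n,t)
        if m and m[0]["p"]>.4: o.append((i,t,m[0]["xy"]));print(n,t,np.round(m[0]["xy"],1),round(m[0]["p"],2))
q,res=fit(o,.05);print(q,np.degrees(q[2]));print(res)
Q=[.530,-.0507,np.radians(-33.4),1.6]
for k,v in pts(Q,.05).items(): print(k,v,[(proj(i,v)[0]-uv).round(1).tolist() for i,t,uv in o if t==k])
s=sensors.read_state();print(s["clock"],s["ee_pos"],s["joint_positions"])
a=cv2.resize(ims[0][140:280,180:320],(400,400),interpolation=2);b=cv2.resize(ims[1][140:260,220:340],(400,400),interpolation=2)
cv2.imwrite("pics/t2.png",np.hstack([a,b]));cv2.imwrite("pics/w2.png",ims[2])
E
python3 m6.py
```

```text
scene tray_front [251.2 223.4] 0.95
scene lid_hinge [277.  210.7] 0.75
scene lid_edge [285.1 163.9] 0.57
scene latch_nose [222.5 210.9] 0.5
scene jig [252.5 233.5] 0.83
side tray_front [263.5 210.7] 0.93
side lid_hinge [294.8 210.5] 0.79
side lid_edge [296.6 157.6] 0.81
side jig [282.2 216.8] 0.6
wrist tray_front [390.  210.2] 0.55
wrist lid_hinge [335.6 261.6] 0.68
wrist lid_edge [542.5 115.4] 0.47
wrist latch_nose [455.2 259.5] 0.92
wrist jig [375.1 239.7] 0.91
[ 0.531 -0.05  -0.558  0.637] -31.970103755791122
[[  1.236   2.486]
 [ -0.078   0.481]
 [-47.091  18.335]
 [  4.82   -2.409]
 [  0.997  -3.064]
 [ -1.429  -0.542]
 [  0.593  -3.07 ]
 [-29.221   0.393]
 [ -2.552  -2.346]
 [ -1.742   0.807]
 [  0.067  -1.647]
 [-71.229 181.384]
 [  2.472  -0.777]
 [  1.563  -0.361]]
tray_front [ 0.485 -0.021  0.04 ] [[1.3, 2.6], [-1.6, -0.5], [-1.8, 0.4]]
lid_hinge [ 0.491 -0.109  0.065] [[0.4, 0.8], [0.2, -2.5], [-1.0, -3.3]]
lid_edge [ 0.487 -0.115  0.21 ] [[-4.1, 0.7], [-0.3, 0.8], [-187.0, 222.8]]
latch_nose [0.573 0.014 0.07 ] [[5.4, -2.6], [1.1, 0.3]]
jig [ 0.53  -0.051  0.   ] [[1.5, -3.0], [-2.4, -2.0], [0.6, -0.7]]
board [ 0.53  -0.051  0.03 ] []
8.35 [ 0.378 -0.109  0.264] [-27.196  -5.005  32.927 123.925   3.125  60.311  60.534]
```

View pics/t2.png

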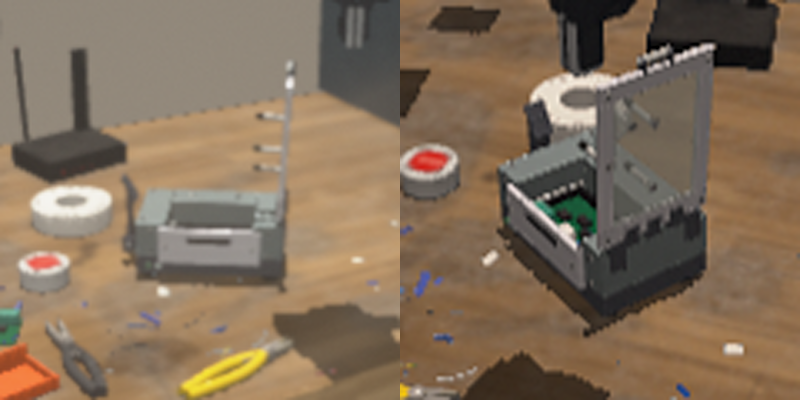

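View pics/w2.png

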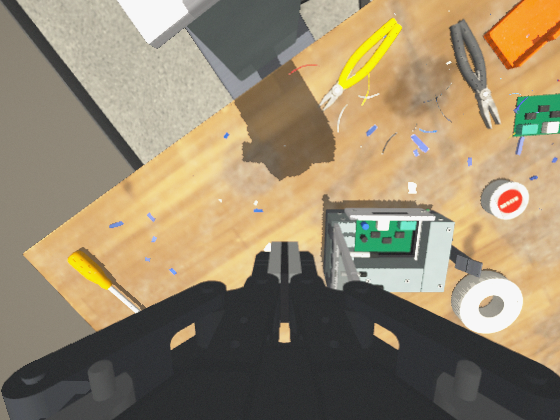

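Call:
arm_command(
  plan=[
    [[-0.2,0,0,0,0,0,0],[-0.4,0,0.15,0,0,0,0],[-0.63,0,0.35,0,0,0,0],[-0.63,0,0.48,0,0,0,0],[-0.63,0,0.48,0,0,0,0]],
  ],
)

```text
clock: 8.98
ee_pos: [0.456, -0.1617, 0.1909]
orientation: [[-0.833, 0.553, -0.004], [0.553, 0.833, -0.0], [0.003, -0.003, -1.0]]
force: [0.1, -0.9, -0.5]
grip_width: -0.0001
gripper_force: 0.0
```

Run:
```python
from h import *
np.set_printoptions(precision=4,suppress=True)
s=sensors.read_state();R=np.array(s["orientation"]);t=np.radians(-33.4)
J=np.array([[np.cos(t),-np.sin(t),0],[np.sin(t),np.cos(t),0],[0,0,1]]);p=J.T@(np.array(s["ee_pos"])-[.530,-.0507,0]);print(s["clock"],p)
r_,w=.125,.0125
for l in np.arange(1.6,-.05,-.1):
    T=np.array([0,-.07+r_*np.cos(l)-.003*np.sin(l)-w,.065+r_*np.sin(l)+.003*np.cos(l)])
    print(round(l,2),T*1000,(R.T@J@(T-p)/.15).round(3))
```

```text
8.975 [-0.0007 -0.1334  0.1909]
1.6 [  0.     -89.1487 189.8591] [-0.004  0.295  0.006]
1.5 [  0.     -76.6503 189.8991] [-0.004  0.378  0.006]
1.4 [  0.     -64.2105 188.6911] [-0.003  0.461  0.014]
1.3 [  0.     -51.9533 186.2473] [-0.003  0.543  0.03 ]
1.2 [  0.     -40.0014 182.592 ] [-0.003  0.623  0.054]
1.1 [  0.     -28.4741 177.7617] [-0.003  0.7    0.086]
1.0 [  0.     -17.4866 171.8048] [-0.003  0.773  0.126]
0.9 [  0.      -7.1487 164.7807] [-0.003  0.842  0.172]
0.8 [  0.       2.4363 156.7596] [-0.003  0.906  0.226]
0.7 [  0.      11.1726 147.8217] [-0.003  0.965  0.285]
0.6 [  0.      18.973  138.0563] [-0.003  1.017  0.35 ]
0.5 [  0.      25.7595 127.5609] [-0.003  1.062  0.42 ]
0.4 [  0.      31.4644 116.4405] [-0.003  1.1    0.494]
0.3 [  0.      36.0305 104.806 ] [-0.003  1.131  0.571]
0.2 [ 0.     39.4123 92.7739] [-0.003  1.154  0.652]
0.1 [ 0.     41.576  80.4642] [-0.004  1.168  0.734]
-0.0 [ 0.  42.5 68. ] [-0.004  1.175  0.817]
```

Call:
arm_command(
  plan=[
    [[0,0.18,0,0,0,0,0],[0,0.3,0.006,0,0,0,0],[0,0.4,0.008,0,0,0,0],[0,0.5,0.02,0,0,0,0],[0,0.6,0.046,0,0,0,0]],
  ],
)

```text
clock: 9.6
ee_pos: [0.5074, -0.0861, 0.1855]
orientation: [[-0.833, 0.553, 0.001], [0.553, 0.833, 0.0], [-0.0, 0.0, -1.0]]
force: [0.1, -1.1, -0.2]
grip_width: -0.0003
gripper_force: 0.6
```

Call:
arm_command(
  plan=[
    [[0,0.1,0.04,0,0,0,0],[0,0.17,0.08,0,0,0,0],[0,0.24,0.126,0,0,0,0],[0,0.305,0.18,0,0,0,0],[0,0.365,0.24,0,0,0,0]],
  ],
)

```text
clock: 10.22
ee_pos: [0.5375, -0.0405, 0.1489]
orientation: [[-0.833, 0.553, 0.0], [0.553, 0.833, 0.0], [-0.0, 0.0, -1.0]]
force: [0.1, -1.2, 2.7]
grip_width: 0.0001
gripper_force: 1.0
```

```bash
cat > m7.py <<'E'
from h import *
import sys
np.set_printoptions(precision=4,suppress=True)
s=sensors.read_state();R=np.array(s["orientation"]);t=np.radians(-33.4)
J=np.array([[np.cos(t),-np.sin(t),0],[np.sin(t),np.cos(t),0],[0,0,1]]);p=J.T@(np.array(s["ee_pos"])-[.530,-.0507,0]);print(s["clock"],p,s["force"])
a=cv2.resize(optics.snapshot("scene")[120:270,180:330],(400,400),interpolation=2);b=cv2.resize(optics.snapshot("side")[120:260,220:360],(400,400),interpolation=2)
cv2.imwrite("pics/"+sys.argv[1]+".png",np.hstack([a,b]))
E
python3 m7.py l1
```

```text
10.225 [0.0006 0.0126 0.1489] [ 0.101  -1.1795  2.6515]
```

View pics/l1.png

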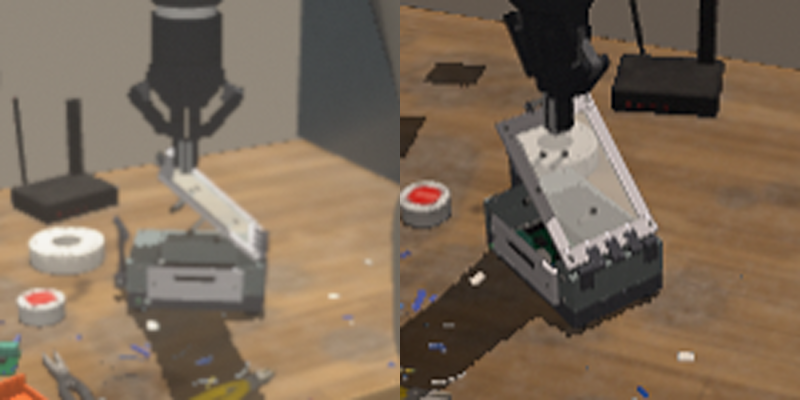

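Call:
arm_command(
  plan=[
    [[0,0.043,0.073,0,0,0,0],[0,0.088,0.143,0,0,0,0],[0,0.126,0.217,0,0,0,0],[0,0.156,0.295,0,0,0,0],[0,0.179,0.375,0,0,0,0]],
  ],
)

```text
clock: 10.95
ee_pos: [0.5525, -0.0182, 0.0925]
orientation: [[-0.834, 0.552, 0.001], [0.552, 0.834, 0.0], [-0.001, 0.001, -1.0]]
force: [1.8, -0.3, 3.3]
grip_width: 0.0001
gripper_force: 1.6
```

Call:
arm_command(
  plan=[
    [[0,0.007,0.04,0,0,0,0],[0,0.013,0.08,0,0,0,0],[0,0.017,0.11,0,0,0,0],[0,0.02,0.14,0,0,0,0]],
  ],
)

```text
clock: 11.45
ee_pos: [0.5533, -0.016, 0.0721]
orientation: [[-0.833, 0.553, -0.0], [0.553, 0.833, 0.001], [0.001, 0.0, -1.0]]
force: [0.3, 0.3, 4.2]
grip_width: 0.0005
gripper_force: 1.6
```

Call:
arm_command(
  plan=[
    [[0,0,0.015,0,0,0,0],[0,0,0.03,0,0,0,0],[0,0,0.035,0,0,0,0],[0,0,0.035,0,0,0,0]],
  ],
)

```text
clock: 11.95
ee_pos: [0.553, -0.0162, 0.0679]
orientation: [[-0.833, 0.553, -0.001], [0.553, 0.833, 0.001], [0.002, 0.0, -1.0]]
force: [-4.9, 2.7, 15.9]
grip_width: -0.0003
gripper_force: 8.3
```

Call:
arm_command(
  plan=[
    [[0,0,-0.1,0,0,0,0],[0,0,-0.4,0,0,0,0],[0,0,-0.8,0,0,0,0],[0,0,-1,0,0,0,0],[0,0,-1,0,0,0,0]],
  ],
)

```text
clock: 12.58
ee_pos: [0.5548, -0.0166, 0.2195]
orientation: [[-0.833, 0.553, 0.005], [0.553, 0.833, 0.001], [-0.003, 0.003, -1.0]]
force: [0.5, 0.1, 0.1]
grip_width: 0.0005
gripper_force: 0.0
```

```bash
python3 m7.py l2
```

```text
12.575 [0.0019 0.0421 0.2195] [0.4624 0.1474 0.1032]
```

View pics/l2.png

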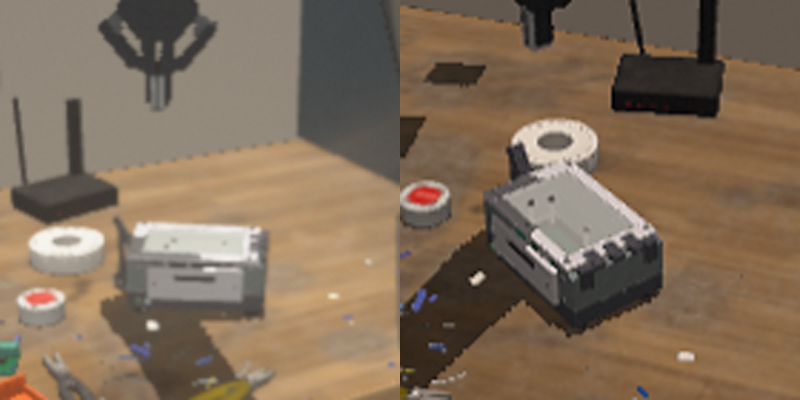

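The picture shows the lid lying flat over the jig with the tray front flush, and the hook upright at the left, near (120,240) in the left half. I'll wait a moment and check that it stays down.

Call:
arm_command(
  plan=[
    [[0,0,0,0,0,0,0],[0,0,0,0,0,0,0],[0,0,0,0,0,0,0],[0,0,0,0,0,0,0],[0,0,0,0,0,0,0]],
  ],
)

```text
clock: 13.3
ee_pos: [0.5536, -0.0162, 0.2168]
orientation: [[-0.833, 0.553, -0.0], [0.553, 0.833, -0.0], [0.0, -0.0, -1.0]]
force: [0.4, -0.2, -0.2]
grip_width: 0.0003
gripper_force: 0.0
```

```bash
python3 m7.py l3
python3 - <<'E'
from h import *
a=cv2.imread("pics/l2.png").astype(int);b=cv2.imread("pics/l3.png").astype(int)
d=abs(a-b).max(2);print("changed px on jig:",(d[200:330,100:280]>40).sum(),(d[150:340,480:670]>40).sum())
if (d[200:330,100:280]>40).sum()+(d[150:340,480:670]>40).sum()<60: print(r.sign_off())
E
```

```text
13.3 [0.0007 0.0418 0.2168] [ 0.3771 -0.2046 -0.1863]
changed px on jig: 6 32
the job is handed in; nothing more can be done
None
```

The tray is fully home and the lid is latched shut; it stayed down for over a second after the fingers let go, so I handed the job in at about 13 s.

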